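# Feed the loose chokes through the tray gate into the slot

### The arm

A 6-joint arm with a two-finger parallel gripper is mounted at the origin on the work surface. World frame = base frame: x ahead of the robot, y to its left, z up, the work surface at z = 0. Lengths are in m, angles in rad, forces in N, time in s.
With the tool pointing down it reaches from about 0.425 to 0.95 m from the base axis. Payload 3.5 kg.
Tool frame: the origin (TCP) lies on the centre line of the jaws, within the pads' length; the fingertips stand 17 mm ahead of it and the grasp point (between the pads) lies 2 mm behind it; z points along the fingers, y is the line along which they close (so a half turn about z gives the same grasp; the last joint's range is limited). The gripper opens to 85 mm and grips with 20 to 120 N. Pads are 22 mm wide; open, the fingers measure 114 mm over their backs; the gripper's body (76 mm by 85 mm) begins 54 mm behind the grasp point. The pads swing forward as they close: fully open they stand 13 mm farther back than shut.
Start: joints at [0.951, 0.286, 1.577, -0, 1.279, -0.15], TCP at [0.306, 0.602, 0.209] pointing down, gripper open.
Joint ranges: [-2.77, 2.77], [-0.9, 2.22], [0.21, 2.48], [-1.53, 4.67], [0.24, 2.81], [-2.84, 2.84]. Speed limits (rad/s): [2.79, 2.79, 3.14, 3.14, 3.14, 3.14].

### API

Orientations are given as a unit quaternion [x, y, z, w].
In Python, from plant import ctrl gives the robot as it stands. The module is installed in compiled form; this text tells all that it offers.
- The arm moves only by the tool drive_tool, never from a script. Its argument "moves" is a list of rows, each a list of 3 entries, a list of its own where there are three numbers: the turn, a rotation vector about the tool's x, y, z in rad, then the shift along the tool's x, y, z in m, then the finger opening in m, from 0 to 0.0854. A call has 1 to 5 rows; each row shifts and turns the commanded pose from where the row before left it, along the tool's axes as they then stand; what a row does not reach is not made up. A row lasts 1/8 s, in which the tool goes at most 62.5 mm and 10.7 degrees, less where a joint would pass 70% of its speed; a pose out of reach is approached as far as the arm can. A call with a gripper value outside its range is refused whole. The fingers move at their own pace and stop on an object; "grip_force" is the grip in N (left out, the last holds). Time passes only in rows, so rows that do not move let the fingers close. It gives the time, the measured TCP pose, the force, the opening and the grip force at its end, in the units of the state.
- ctrl.get_state(): the state, without advancing time (a new reading comes with each control period).
- ctrl.read_camera(name): name is "scene" or "side" or "wrist"; returns a dict with "image" (400x640x3 uint8, red, green, blue), "fx", "fy", "cx", "cy" (pixels), "R" (3x3) and "t" (3): a world point X has camera coordinates R X + t. Camera axes: x right, y down, z forward; pixel columns grow to the right and rows downward; lengths in m; the calibration is good to about 2 mm. A picture is of the moment at which its call begins. There is no depth.
- ctrl.sign_off(): hands the job in; it is judged then, once.
The state is a dict: "time": time; "qpos": joint angles; "dq": joint speeds; "joint_efforts": joint torques, N m; "eef_pos": TCP position; "tcp_rot": TCP orientation; "contact_force": force on the tool from outside, world axes, zero at the start; "wrist_torque": the same for the moment, N m; "opening": opening from 0.0 (shut) to 1.0 (fully open); "finger_force": force on a finger pad.
Only numpy, scipy, OpenCV 4.12 (cv2) and the standard library are available. Lean on these libraries where they do the work, as an engineer would, in place of code of your own. Each camera call takes 0.05 s, during which the arm holds its last target. There are 200 camera calls.

### The job

Three round drum chokes stand loose in the aluminium loading tray: with the fingertips, push them along the tray floor one at a time through the narrow gate, so that all three end up standing in line in the slot, each fully past the gate. Bring a choke into the gate only when the one before it is fully through; do not lift or tip any. Leave the capacitor and the heatsink that stand among them, and everything else on the bench, where they are.

Things in the scene. Friction and masses are not known exactly. Their poses are not given: they have to be found in the camera images.
- tray: aluminium loading tray fixed to the bench, floor 3 mm thick. Origin: middle of the gate's throat, at bench height; +x points through the gate along the slot, z up. Open area x -138 to 0, y -111 to 111 mm; its low walls are 4 mm thick and rise 5 mm over the floor (8 mm over the bench): a fingertip can pass over them while pushing a choke.
- gate (a point): middle of the gate's throat at floor height (tray x = 0, y = 0): a 34 mm gap in the wall between open area and slot, with two low cheeks that widen it to about 60 mm at tray x = -16 mm. A choke is fully past it when its centre is more than 14 mm beyond, towards tray +x.
- slot_end (a point): middle of the slot's closed end at floor height (tray x = 125 mm, y = 0). The slot runs straight from the gate to here, 34 mm wide between low walls like the tray's; only the end wall is taller, 16 mm over the floor. The three chokes need 84 mm of its 125 mm.
- choke_a: a power choke: a black drum with copper winding round its waist, 28 mm across, 16 mm tall, about 40 g; it slides like a plain cylinder, standing on its flat end on the tray floor; origin at the centre of its underside, z up. The three chokes are alike.
- choke_b: a power choke: a black drum with copper winding round its waist, 28 mm across, 16 mm tall, about 40 g; it slides like a plain cylinder, standing on its flat end on the tray floor; origin at the centre of its underside, z up. The three chokes are alike.
- choke_c: a power choke: a black drum with copper winding round its waist, 28 mm across, 16 mm tall, about 40 g; it slides like a plain cylinder, standing on its flat end on the tray floor; origin at the centre of its underside, z up. The three chokes are alike.
- capacitor: a capacitor standing in the tray: a plain black can with an aluminium top, 20 mm across, 26 mm tall; origin at the centre of its underside. Not to be moved.
- heatsink: a square dark finned heatsink standing in the tray, 24 x 24 mm, 22 mm tall; origin at the centre of its underside. Not to be moved. The chokes, the capacitor and the heatsink stand in any order on five spots, centres 38 mm or more apart and 80 mm or more from the gate.
- circuit_board: loose green circuit board 110 x 150 mm, 13 mm tall, left of the tray; origin at the centre of its underside. Not to be moved.
- tweezers: loose steel tweezers 130 mm long, 3 mm tall, right of the tray; origin at the centre of their underside. Not to be moved.
- flux_jar: loose amber glass jar, 48 mm across, 55 mm tall, beyond the tray to one side; origin at the centre of its underside. Not to be moved.
- solder_spool: loose grey spool, 52 mm across, 40 mm tall, beyond the tray to one side; origin at the centre of its underside. Not to be moved.

How it is judged:
On the way, in this order (a step that is already met when the one before it is completed fails the run):
1. one choke is fully past the gate, upright in the slot (((x of choke_a in the frame of tray between 0.014 and 0.125 m and y of choke_a in the frame of tray between -0.018 and 0.018 m and z of choke_a in the frame of tray below 0.007 m and angle between choke_a's own z axis and vertical below 0.15 rad) or (x of choke_b in the frame of tray between 0.014 and 0.125 m and y of choke_b in the frame of tray between -0.018 and 0.018 m and z of choke_b in the frame of tray below 0.007 m and angle between choke_b's own z axis and vertical below 0.15 rad) or (x of choke_c in the frame of tray between 0.014 and 0.125 m and y of choke_c in the frame of tray between -0.018 and 0.018 m and z of choke_c in the frame of tray below 0.007 m and angle between choke_c's own z axis and vertical below 0.15 rad))), for 0.2 s.
2. two chokes are fully past the gate, upright in the slot ((((x of choke_a in the frame of tray between 0.014 and 0.125 m and y of choke_a in the frame of tray between -0.018 and 0.018 m and z of choke_a in the frame of tray below 0.007 m and angle between choke_a's own z axis and vertical below 0.15 rad) and (x of choke_b in the frame of tray between 0.014 and 0.125 m and y of choke_b in the frame of tray between -0.018 and 0.018 m and z of choke_b in the frame of tray below 0.007 m and angle between choke_b's own z axis and vertical below 0.15 rad)) or ((x of choke_a in the frame of tray between 0.014 and 0.125 m and y of choke_a in the frame of tray between -0.018 and 0.018 m and z of choke_a in the frame of tray below 0.007 m and angle between choke_a's own z axis and vertical below 0.15 rad) and (x of choke_c in the frame of tray between 0.014 and 0.125 m and y of choke_c in the frame of tray between -0.018 and 0.018 m and z of choke_c in the frame of tray below 0.007 m and angle between choke_c's own z axis and vertical below 0.15 rad)) or ((x of choke_b in the frame of tray between 0.014 and 0.125 m and y of choke_b in the frame of tray between -0.018 and 0.018 m and z of choke_b in the frame of tray below 0.007 m and angle between choke_b's own z axis and vertical below 0.15 rad) and (x of choke_c in the frame of tray between 0.014 and 0.125 m and y of choke_c in the frame of tray between -0.018 and 0.018 m and z of choke_c in the frame of tray below 0.007 m and angle between choke_c's own z axis and vertical below 0.15 rad)))), for 0.2 s.
At the end, for the whole second after the job is handed in: All three chokes stand upright (within 0.15 rad) and at rest on the slot floor, their centres more than 14 mm past the gate's throat and between the slot's walls; the capacitor and the heatsink still stand within 20 mm of where they were (x of choke_a in the frame of tray between 0.014 and 0.125 m and y of choke_a in the frame of tray between -0.018 and 0.018 m and z of each of choke_a, choke_b, choke_c in the frame of tray below 0.007 m and angle between each of choke_a, choke_b, choke_c's own z axis and vertical below 0.15 rad and x of choke_b in the frame of tray between 0.014 and 0.125 m and y of choke_b in the frame of tray between -0.018 and 0.018 m and x of choke_c in the frame of tray between 0.014 and 0.125 m and y of choke_c in the frame of tray between -0.018 and 0.018 m and linear speed of each of choke_a, choke_b, choke_c below 0.01 m/s and distance of each of capacitor, heatsink from where it was at the start of the episode below 0.02 m and angle between each of capacitor, heatsink's own z axis and vertical below 0.2 rad); the robot touches nothing.
It fails at once if two chokes are in the gate at once or one right behind the other: both with centres in the lane from 42 mm before the throat to 14 mm past it, within 18 mm of its centre line (((x of choke_a in the frame of tray between -0.042 and 0.014 m and y of choke_a in the frame of tray between -0.018 and 0.018 m) and (x of choke_b in the frame of tray between -0.042 and 0.014 m and y of choke_b in the frame of tray between -0.018 and 0.018 m)) or ((x of choke_a in the frame of tray between -0.042 and 0.014 m and y of choke_a in the frame of tray between -0.018 and 0.018 m) and (x of choke_c in the frame of tray between -0.042 and 0.014 m and y of choke_c in the frame of tray between -0.018 and 0.018 m)) or ((x of choke_b in the frame of tray between -0.042 and 0.014 m and y of choke_b in the frame of tray between -0.018 and 0.018 m) and (x of choke_c in the frame of tray between -0.042 and 0.014 m and y of choke_c in the frame of tray between -0.018 and 0.018 m))).
It fails at once if a choke is lifted more than 5 mm off the tray floor (z of any of choke_a, choke_b, choke_c in the frame of tray above 0.008 m).
It fails at once if a choke is tipped by more than 0.6 rad (angle between any of choke_a, choke_b, choke_c's own z axis and vertical above 0.6 rad).
It fails at once if the capacitor or the heatsink is moved more than 20 mm or tipped ((distance of capacitor from where it was at the start of the episode above 0.02 m or angle between capacitor's own z axis and vertical above 0.5 rad) or (distance of heatsink from where it was at the start of the episode above 0.02 m or angle between heatsink's own z axis and vertical above 0.5 rad)).
It fails at once if something else on the bench is moved more than 30 mm (distance of any of circuit_board, tweezers, flux_jar, solder_spool from where it was at the start of the episode above 0.03 m).
It also fails if it takes over 72 s, if anything falls off the work surface, if the arm or the gripper's body presses on something with over 40 N, if the wrist force passes 120 N, or if a joint passes its speed limit or range.

## Working session

There is one attempt and no reset: what is moved stays moved. The work goes in short steps, Python scripts to look and compute and a tool call to move; the robot and the scene stay as the last step left them, time stands still between calls to the robot, and variables do not carry over. Pictures are saved under pics/ and viewed, at most 10 in all, crops included, and the job is handed in when it is done.

Besides the shell and the picture viewer there is one more tool, called as name([rows], argument=value, ...), one row to a line, values as JSON. drive_tool: Moves the arm, as the interface text tells. Its arguments: {"type":"object","properties":{"moves":{"type":"array","items":{"type":"array"}},"grip_force":{"type":"number"}},"required":["moves"]}

```bash
mkdir -p pics; cat > h.py <<'E'
import numpy as np, cv2
from plant import ctrl
def cam(n,save=None):
    c=ctrl.read_camera(n)
    if save: cv2.imwrite('pics/'+save,c['image'][:,:,::-1])
    return c
def ray(c,u,v,z):
    R=np.array(c['R']);t=np.array(c['t']);C=-R.T@t
    d=R.T@np.array([(u-c['cx'])/c['fx'],(v-c['cy'])/c['fy'],1])
    return C+d*(z-C[2])/d[2]
def proj(c,X):
    p=np.array(c['R'])@np.array(X)+np.array(c['t'])
    return np.array([c['fx']*p[0]/p[2]+c['cx'],c['fy']*p[1]/p[2]+c['cy']])
E
python3 - <<'E'
from h import *
for n in ['scene','side']:
    c=cam(n,n+'0.png'); print(n,-np.array(c['R']).T@c['t'],c['fx'])
print(ctrl.get_state())
E
```

```text
scene [1.17461166 0.78734521 0.68281119] 436.2576528835228
side [ 0.30150144 -0.63869836  0.62790151] 369.95565123562017
{'time': 0.1, 'qpos': array([ 9.51007577e-01,  2.87129427e-01,  1.57800616e+00, -3.92398112e-05,
        1.27856552e+00, -1.49984187e-01]), 'dq': array([ 1.46330921e-03, -2.60470072e-03, -3.60263541e-03, -1.42489957e-03,
       -6.53138195e-04, -5.97070596e-05]), 'joint_efforts': array([ 3.98333495e-04, -4.07296944e+01, -2.93701386e+01, -1.34923566e-04,
        3.38220336e-03,  1.93613957e-06]), 'eef_pos': array([0.30518843, 0.60136971, 0.20796386]), 'tcp_rot': array([ 2.32742306e-01,  9.72537869e-01, -9.84150887e-04, -3.78404877e-04]), 'contact_force': array([ 0.33032427, -0.01110596, -0.0191735 ]), 'wrist_torque': array([-0.01425347,  0.01114671,  0.0018789 ]), 'finger_force': 0.0, 'opening': 0.9959520077838119}
```

View pics/scene0.png

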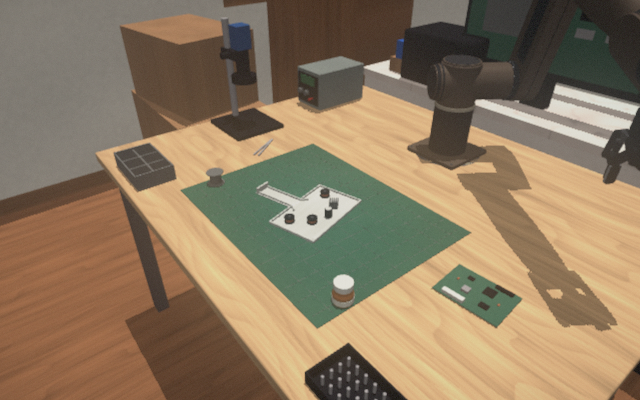

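View pics/side0.png

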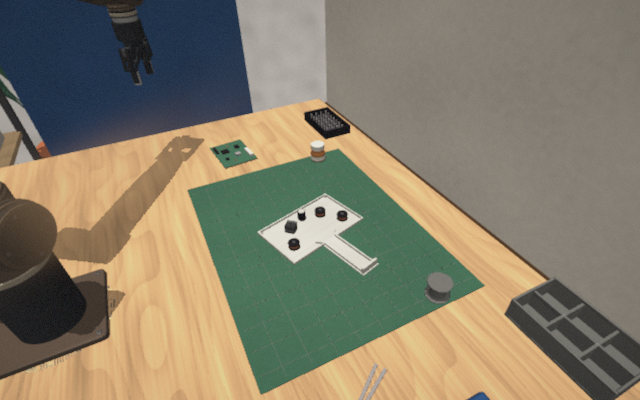

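The scene view shows the tray around (315,210), with the slot running to (262,187). The chokes are at about (325,193), (312,219) and (290,218), the heatsink at (334,203) and the capacitor at (328,212). I'll zoom in on both views.

```bash
python3 - <<'E'
import cv2,numpy as np
a=cv2.imread('pics/scene0.png')[170:250,245:375]; b=cv2.imread('pics/side0.png')[185:280,250:385]
cv2.imwrite('pics/crA.png',cv2.resize(a,None,fx=6,fy=6,interpolation=2))
cv2.imwrite('pics/crB.png',cv2.resize(b,None,fx=5.9,fy=5.9,interpolation=2))
E
```

```text
(no output)
```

View pics/crA.png

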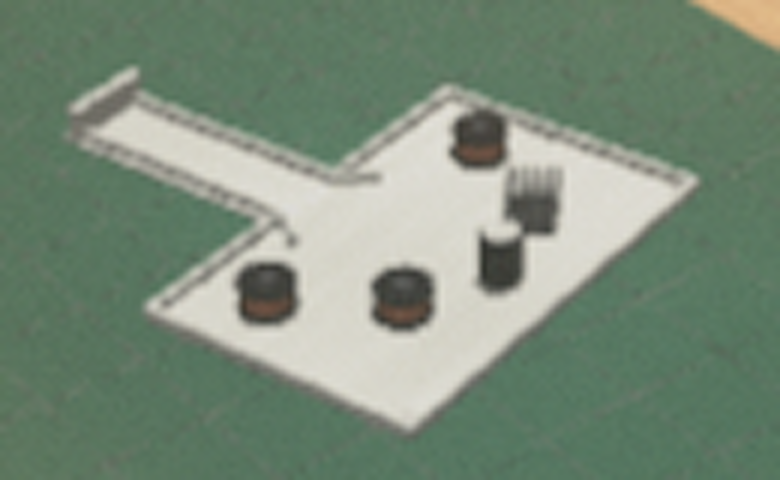

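View pics/crB.png

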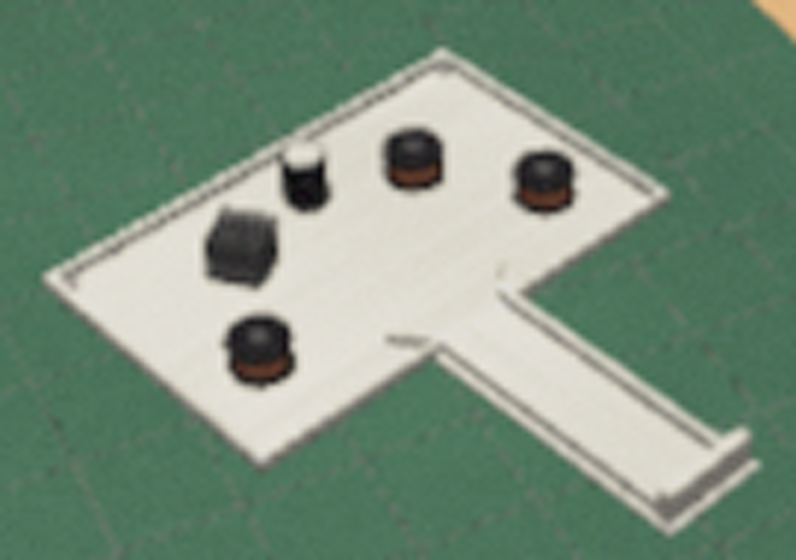

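```bash
cat > fit.py <<'E'
from h import *
from scipy.optimize import least_squares
A=cam('scene');B=cam('side')
a=lambda p:(245+(p[0]+.5)/6-.5,170+(p[1]+.5)/6-.5)
b=lambda p:(250+(p[0]+.5)/5.9-.5,185+(p[1]+.5)/5.9-.5)
T=[(4,115),(4,-115),(-142,-115),(-142,115)]
cA=[(147,303),(450,86),(700,178),(410,425)];cB=[(668,190),(262,457),(45,275),(440,48)]
wA=[ray(A,*a(p),.008)[:2] for p in cA];wB=[ray(B,*b(p),.008)[:2] for p in cB]
def f(W):
    def r(q):
        c,s=np.cos(q[2]),np.sin(q[2]);M=np.array([[c,-s],[s,c]])
        return np.concatenate([M@(np.array(t)/1000)+q[:2]-w for t,w in zip(T,W)])
    o=least_squares(r,[.6,0,-1.2]);return o.x,np.abs(o.fun).max()
qA,eA=f(wA);qB,eB=f(wB);q=(qA+qB)/2
print(qA,eA,qB,eB,q)
def tt(q,w):
    c,s=np.cos(q[2]),np.sin(q[2]);return np.array([[c,s],[-s,c]])@(w-q[:2])*1000
O={'near':((267,292),(545,180),.011),'mid':((402,296),(413,158),.011),'far':((480,138),(260,349),.011),'cap':((501,257),(305,177),.016),'hs':((532,200),(241,247),.014)}
for k,(p,r,h) in O.items():
    x=ray(A,*a(p),h)[:2];y=ray(B,*b(r),h)[:2]
    print(k,tt(qA,x).round(1),tt(qB,y).round(1), ((x+y)/2).round(4))
E
python3 fit.py
```

```text
[ 0.58870248 -0.04996985 -1.29731332] 0.001557095863646385 [ 0.59257296 -0.05226964 -1.28611628] 0.0011469920711567327 [ 0.59063772 -0.05111975 -1.2917148 ]
near [-36.9  79.4] [-35.5  78. ] [0.6563 0.0054]
mid [-86.8  46.9] [-87.3  46.8] [0.6117 0.0455]
far [-39.8 -78.8] [-40.8 -78.8] [ 0.5038 -0.0341]
cap [-108.9    2.8] [-106.2    0.2] [0.5625 0.0527]
hs [-92.6 -45.5] [-91.7 -47.5] [0.5206 0.0246]
```

```bash
cat > plan.py <<'E'
import sys,json
from h import *
from scipy.spatial.transform import Rotation as Ro
Q=np.array([0.59064,-0.05112,-1.29171])
def w2t(w):
    c,s=np.cos(Q[2]),np.sin(Q[2]);return np.array([[c,s],[-s,c]])@(np.array(w)[:2]-Q[:2])*1000
def plan(wps,g=.022,start=None):
    """wps: (choke x,y mm tray, axis deg tray, retreat mm, z TCP m, rows)"""
    s=ctrl.get_state();R=Ro.from_quat(s['tcp_rot']).as_matrix()
    p=np.array(s['eef_pos']);yaw=np.arctan2(R[1,0],R[0,0])
    print('t',s['time'],'tray TCP',w2t(p).round(1),'z',p[2].round(4),'axis',np.degrees(yaw-np.pi-Q[2]).round(1),'F',s['contact_force'].round(1),'tilt',R[:,2].round(3))
    D=11+np.sqrt(196-(g*500)**2); out=[]
    for cx,cy,ax,ret,z,n in wps:
        a=np.radians(ax);t=np.array([cx,cy])-(D+ret)*np.array([np.cos(a),np.sin(a)])
        c,sn=np.cos(Q[2]),np.sin(Q[2]);w=Q[:2]+np.array([[c,-sn],[sn,c]])@t/1000
        G=np.r_[w,z];gy=a+Q[2]+np.pi
        for k in range(n):
            f=1/(n-k); dy=(gy-yaw+np.pi)%(2*np.pi)-np.pi
            tz=round(-dy*f,2); d=(G-p)*f
            M=np.array([[np.cos(yaw),np.sin(yaw),0],[np.sin(yaw),-np.cos(yaw),0],[0,0,-1]])
            sh=np.round(M.T@d,4); out.append([[0,0,tz],[float(v) for v in sh],g])
            p=p+M@sh; yaw-=tz
    for i in range(0,len(out),5): print(json.dumps(out[i:i+5]))
E
python3 - <<'E'
from plan import *
plan([(-36,79,-60,14,.2,15)])
E
```

```text
t 0.2 tray TCP [-706.   -94.5] z 0.2083 axis 47.1 F [ 0.4 -0.1 -0.2] tilt [-0.001 -0.001 -1.   ]
[[[0, 0, 0.12], [-0.0395, -0.0227, 0.0006], 0.022], [[0, 0, 0.12], [-0.042, -0.0178, 0.0006], 0.022], [[0, 0, 0.13], [-0.0438, -0.0126, 0.0005], 0.022], [[0, 0, 0.12], [-0.0451, -0.0069, 0.0006], 0.022], [[0, 0, 0.13], [-0.0456, -0.0014, 0.0005], 0.022]]
[[[0, 0, 0.12], [-0.0454, 0.0045, 0.0006], 0.022], [[0, 0, 0.13], [-0.0445, 0.0099, 0.0005], 0.022], [[0, 0, 0.12], [-0.0428, 0.0156, 0.0006], 0.022], [[0, 0, 0.13], [-0.0407, 0.0206, 0.0005], 0.022], [[0, 0, 0.12], [-0.0376, 0.0257, 0.0006], 0.022]]
[[[0, 0, 0.13], [-0.0343, 0.03, 0.0005], 0.022], [[0, 0, 0.12], [-0.0301, 0.0342, 0.0006], 0.022], [[0, 0, 0.13], [-0.0258, 0.0376, 0.0005], 0.022], [[0, 0, 0.12], [-0.0208, 0.0406, 0.0006], 0.022], [[0, 0, 0.13], [-0.0157, 0.0428, 0.0005], 0.022]]
```

drive_tool([
  [[0,0,0.12],[-0.0395,-0.0227,0.0006],0.022],
  [[0,0,0.12],[-0.042,-0.0178,0.0006],0.022],
  [[0,0,0.13],[-0.0438,-0.0126,0.0005],0.022],
  [[0,0,0.12],[-0.0451,-0.0069,0.0006],0.022],
  [[0,0,0.13],[-0.0456,-0.0014,0.0005],0.022],
])

```text
time: 0.82
eef_pos: [0.431, 0.4098, 0.2062]
tcp_rot: [0.52, 0.854, -0.0, -0.0]
contact_force: [0.7, 0.5, -0.3]
opening: 0.26
finger_force: 0.0
```

drive_tool([
  [[0,0,0.12],[-0.0454,0.0045,0.0006],0.022],
  [[0,0,0.13],[-0.0445,0.0099,0.0005],0.022],
  [[0,0,0.12],[-0.0428,0.0156,0.0006],0.022],
  [[0,0,0.13],[-0.0407,0.0206,0.0005],0.022],
  [[0,0,0.12],[-0.0376,0.0257,0.0006],0.022],
])

```text
time: 1.45
eef_pos: [0.5559, 0.2192, 0.2035]
tcp_rot: [0.756, 0.655, -0.0, -0.0]
contact_force: [0.8, 1.3, -0.1]
opening: 0.257
finger_force: 0.0
```

drive_tool([
  [[0,0,0.13],[-0.0343,0.03,0.0005],0.022],
  [[0,0,0.12],[-0.0301,0.0342,0.0006],0.022],
  [[0,0,0.13],[-0.0258,0.0376,0.0005],0.022],
  [[0,0,0.12],[-0.0208,0.0406,0.0006],0.022],
  [[0,0,0.13],[-0.0157,0.0428,0.0005],0.022],
])

```text
time: 2.08
eef_pos: [0.6808, 0.0285, 0.2006]
tcp_rot: [0.922, 0.388, -0.0, -0.0]
contact_force: [-0.3, 0.3, -0.5]
opening: 0.26
finger_force: 0.0
```

```bash
python3 - <<'E'
from plan import *
c=cam('wrist','w1.png')
plan([(-36,79,-60,14,.2,3)])
for n,x,y in [('near',.6563,.0054),('mid',.6117,.0455)]: print(n,proj(c,[x,y,.019]))
print(ctrl.get_state()['opening']*85.4)
E
```

```text
t 2.125 tray TCP [-45.9 109.5] z 0.2004 axis -60.7 F [ 0.7 -3.5  0.1] tilt [ 0.002 -0.004 -1.   ]
[[[0, 0, -0.0], [0.0008, -0.0022, 0.0001], 0.022], [[0, 0, -0.01], [0.0007, -0.0023, 0.0001], 0.022], [[0, 0, -0.0], [0.0008, -0.0022, 0.0002], 0.022]]
near [319.92626342 204.20125869]
mid [272.24281073 206.05791853]
22.240872787381626
```

View pics/w1.png

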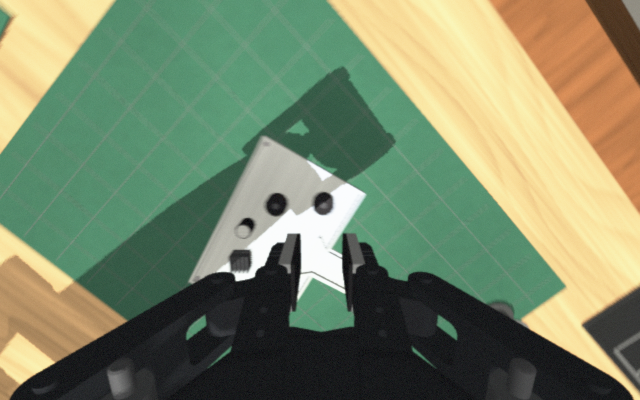

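The wrist view shows the near choke at about (324,203), the mid choke at (277,205), the capacitor at (245,229) and the heatsink at (240,260). I'll settle the arm, descend and measure again.

drive_tool([
  [[0,0,0],[0.0023,-0.0067,0.0004],0.022],
  [[0,0,0],[0,0,0],0.022],
  [[0,0,0],[0,0,0],0.022],
])

```text
time: 2.5
eef_pos: [0.6766, 0.0373, 0.2006]
tcp_rot: [0.92, 0.391, -0.0, -0.0]
contact_force: [0.3, 0.4, -0.3]
opening: 0.262
finger_force: 0.0
```

```bash
python3 - <<'E'
from plan import *
c=cam('wrist')
im=c['image'].astype(int)
m=((im.max(2)<75)).astype(np.uint8)
n,l,st,ce=cv2.connectedComponentsWithStats(m)
for i in range(1,n):
    if 80<st[i,4]<2000: print(st[i],ce[i].round(1),w2t(ray(c,*ce[i],.012)).round(1))
for n,x,y in [('near',.6563,.0054),('mid',.6117,.0455)]: print(n,proj(c,[x,y,.011]))
plan([(-36,79,-60,14,.08,3),(-36,79,-60,12,.0295,3)])
E
```

```text
[616  37  24  38  98] [628.5  56.3] [168.6 398.7]
[271 195  22  23 374] [281.1 206.1] [-86.5  48.3]
[318 194  20  22 200] [328.  204.5] [-35.6  80.3]
[244 220  16  15 111] [253.1 225.2] [-105.9    6.9]
[235 252  21  20 268] [245.3 260.2] [-92.5 -43.4]
[623 342  17  30 261] [633.8 354.9] [478.7 107.4]
near [326.88284157 205.01859215]
mid [280.27331119 206.55781063]
t 2.55 tray TCP [-61.2 107. ] z 0.2007 axis -60.0 F [-0.8  0.3 -1.1] tilt [ 0. -0. -1.]
[[[0, 0, 0.0], [-0.0011, 0.0026, 0.0402], 0.022], [[0, 0, 0.0], [-0.0011, 0.0026, 0.0403], 0.022], [[0, 0, 0.0], [-0.001, 0.0026, 0.0402], 0.022], [[0, 0, 0.0], [-0.0007, 0.0, 0.0168], 0.022], [[0, 0, 0.0], [-0.0007, 0.0, 0.0169], 0.022]]
[[[0, 0, 0.0], [-0.0006, 0.0, 0.0168], 0.022]]
```

```bash
python3 - <<'E'
s=open('plan.py').read()
s=s.replace("    D=11+","    import os\n    if os.path.exists('cmd.npy') and start is None:\n        v=np.load('cmd.npy'); print('err mm',((p-v[:3])*1000).round(1),'yaw',round(float((yaw-v[3]+np.pi)%(2*np.pi)-np.pi),3)); p=v[:3];yaw=v[3]\n    D=11+")
s+="    np.save('cmd.npy',np.r_[p,yaw])\n"
open('plan.py','w').write(s)
E
python3 - <<'E'
from plan import *
plan([(-36,79,-60,14,.08,3),(-36,79,-60,12,.0295,4),(-36,79,-60,12,.0295,3)])
E
```

```text
t 2.55 tray TCP [-61.2 107. ] z 0.2007 axis -60.0 F [-0.8  0.3 -1.1] tilt [ 0. -0. -1.]
[[[0, 0, 0.0], [-0.0011, 0.0026, 0.0402], 0.022], [[0, 0, 0.0], [-0.0011, 0.0026, 0.0403], 0.022], [[0, 0, 0.0], [-0.001, 0.0026, 0.0402], 0.022], [[0, 0, 0.0], [-0.0005, 0.0, 0.0126], 0.022], [[0, 0, 0.0], [-0.0005, 0.0, 0.0126], 0.022]]
[[[0, 0, 0.0], [-0.0005, 0.0, 0.0127], 0.022], [[0, 0, 0.0], [-0.0005, 0.0, 0.0126], 0.022], [[0, 0, 0.0], [-0.0, 0.0, 0.0], 0.022], [[0, 0, 0.0], [-0.0, 0.0, 0.0], 0.022], [[0, 0, 0.0], [-0.0, 0.0, 0.0], 0.022]]
```

drive_tool([
  [[0,0,0.0],[-0.0011,0.0026,0.0402],0.022],
  [[0,0,0.0],[-0.0011,0.0026,0.0403],0.022],
  [[0,0,0.0],[-0.001,0.0026,0.0402],0.022],
  [[0,0,0.0],[-0.0005,0.0,0.0126],0.022],
  [[0,0,0.0],[-0.0005,0.0,0.0126],0.022],
])

```text
time: 3.18
eef_pos: [0.6805, 0.028, 0.0553]
tcp_rot: [0.921, 0.391, 0.001, 0.0]
contact_force: [1.0, -0.1, 1.2]
opening: 0.257
finger_force: 0.0
```

drive_tool([
  [[0,0,0.0],[-0.0005,0.0,0.0127],0.022],
  [[0,0,0.0],[-0.0005,0.0,0.0126],0.022],
  [[0,0,0.0],[0,0.0,0.0],0.022],
  [[0,0,0.0],[0,0.0,0.0],0.022],
  [[0,0,0.0],[0,0.0,0.0],0.022],
])

```text
time: 3.8
eef_pos: [0.6796, 0.0269, 0.0301]
tcp_rot: [0.921, 0.39, 0.001, 0.0]
contact_force: [0.5, 0.8, -0.1]
opening: 0.259
finger_force: 0.0
```

```bash
python3 - <<'E'
from plan import *
a=cam('scene')['image'];b=cam('side')['image'];w=cam('wrist')['image']
o=lambda i,r,c:cv2.resize(np.ascontiguousarray(i[r:r+75,c:c+130,::-1]),(520,300),interpolation=2)
cv2.imwrite('pics/d1.png',np.vstack([o(a,170,245),o(b,185,265)]))
s=[(-36,79,-60,0,.0295,3),(-40,28,-50,0,.0295,6),(-36,0,0,0,.0295,6)]
plan(s)
E
```

```text
t 3.95 tray TCP [-50.6 106.8] z 0.0298 axis -60.1 F [-0.7 -0.7 -0.7] tilt [ 0.001 -0.    -1.   ]
err mm [ 0.7 -1.1  0.3] yaw -0.002
[[[0, 0, 0.0], [-0.004, 0.0, 0.0], 0.022], [[0, 0, 0.0], [-0.004, 0.0, 0.0], 0.022], [[0, 0, 0.0], [-0.004, 0.0, 0.0], 0.022], [[0, 0, -0.03], [-0.0071, -0.0054, 0.0], 0.022], [[0, 0, -0.03], [-0.0069, -0.0056, 0.0], 0.022]]
[[[0, 0, -0.03], [-0.0067, -0.0058, 0.0], 0.022], [[0, 0, -0.03], [-0.0066, -0.006, 0.0], 0.022], [[0, 0, -0.03], [-0.0064, -0.0062, 0.0], 0.022], [[0, 0, -0.02], [-0.0062, -0.0064, 0.0], 0.022], [[0, 0, -0.15], [-0.0052, -0.005, 0.0], 0.022]]
[[[0, 0, -0.15], [-0.0044, -0.0057, 0.0], 0.022], [[0, 0, -0.14], [-0.0035, -0.0063, 0.0], 0.022], [[0, 0, -0.15], [-0.0026, -0.0067, 0.0], 0.022], [[0, 0, -0.14], [-0.0015, -0.007, 0.0], 0.022], [[0, 0, -0.15], [-0.0005, -0.0072, 0.0], 0.022]]
```

View pics/d1.png

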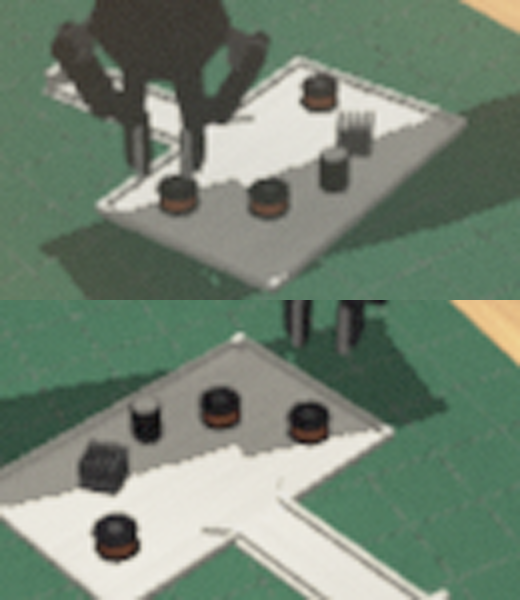

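```bash
python3 - <<'E'
from plan import *
A=cam('scene');B=cam('side')
P=ctrl.get_state()['eef_pos'];print(P)
for c in (A,B): print([proj(c,[P[0],P[1],z]).round(1) for z in (.012,.03,.08,.12)])
from scipy.optimize import least_squares
f=lambda X:np.r_[proj(A,X)-[286,212],proj(B,X)-[345.5,196]]
o=least_squares(f,P);print(o.x,o.fun)
E
```

```text
[0.67918523 0.02694753 0.0296181 ]
[array([285.9, 224.9]), array([285.6, 219.2]), array([284.8, 202.9]), array([284. , 189.3])]
[array([345. , 207.4]), array([345., 202.]), array([345.3, 186.5]), array([345.5, 173.3])]
[0.67788611 0.02583424 0.05106109] [-0.5750574   0.06022468 -0.58841986 -0.04124056]
```

```bash
python3 - <<'E'
from plan import *
A=cam('scene','s2.png');B=cam('side');W=cam('wrist')
from scipy.optimize import least_squares
f=lambda X:np.r_[proj(A,X)-[611,180],proj(B,X)-[139,83]]
print('start tip~',least_squares(f,[.3,.6,.2]).x)
s=ctrl.get_state();P=s['eef_pos'];R=Ro.from_quat(s['tcp_rot']).as_matrix()
print('wristcam in tool',R.T@(-np.array(W['R']).T@W['t']-P),W['fx'], 'fwd in tool',R.T@np.array(W['R'])[2])
for z in (-.02,0,.017):
  print(z,[proj(W,P+R@np.array([x,y,z])).round(0) for x in (-.011,.011) for y in (-.011,.011)])
cv2.imwrite('pics/w2.png',np.vstack([W['image'][150:400,120:520,::-1],cv2.resize(np.ascontiguousarray(A['image'][160:250,240:384,::-1]),(400,250),interpolation=2)]))
E
```

```text
start tip~ [0.28573187 0.56648543 0.24892613]
wristcam in tool [ 6.73617475e-02  5.72969776e-05 -1.65878584e-01] 288.3610878840536 fwd in tool [-2.62860750e-01  7.60607294e-04  9.64833482e-01]
-0.02 [array([301., 266.]), array([340., 266.]), array([300., 229.]), array([341., 229.])]
0 [array([303., 250.]), array([338., 250.]), array([303., 217.]), array([339., 217.])]
0.017 [array([305., 240.]), array([337., 240.]), array([304., 209.]), array([337., 209.])]
```

View pics/w2.png

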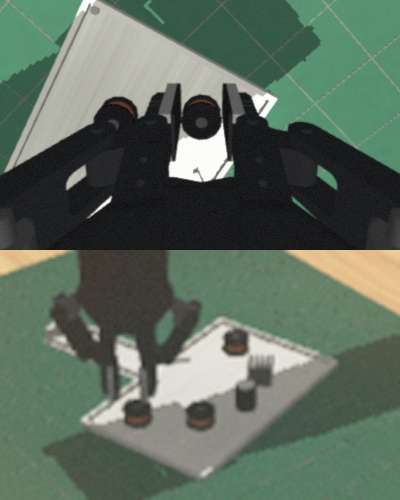

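The wrist and triangulated views both put the fingertips at z ≈ 0.05 when the TCP reads 0.03. That means they sit about 20 mm *behind* the TCP, not 17 mm ahead as stated. I'll go down in stages, checking the force and the cameras.

drive_tool([
  [[0,0,0],[0,0,0.007],0.022],
  [[0,0,0],[0,0,0.007],0.022],
  [[0,0,0],[0,0,0.006],0.022],
  [[0,0,0],[0,0,0],0.022],
])

```text
time: 4.7
eef_pos: [0.6782, 0.027, 0.0081]
tcp_rot: [0.921, 0.39, -0.001, -0.001]
contact_force: [-0.4, 0.7, 0.0]
opening: 0.257
finger_force: 0.0
```

```bash
python3 - <<'E'
from plan import *
A=cam('scene');B=cam('side');s=ctrl.get_state();P=s['eef_pos'];print(P,s['contact_force'])
R=Ro.from_quat(s['tcp_rot']).as_matrix()
# finger bottoms: compare predicted points at heights for both fingers
out=[]
for c,(r,cc) in ((A,(180,250)),(B,(170,300))):
    k=6;im=cv2.resize(np.ascontiguousarray(c['image'][r:r+50,cc:cc+90,::-1]),None,fx=k,fy=k,interpolation=2)
    for z,col in ((.012,(0,0,255)),(.03,(0,255,255)),(.05,(255,0,0))):
        for y in (-.018,.018):
            u,v=proj(c,np.r_[(P+R@np.array([0,y,0]))[:2],z]); cv2.circle(im,(int((u-cc)*k),int((v-r)*k)),3,col,-1)
    out.append(im)
cv2.imwrite('pics/d2.png',np.vstack(out))
E
```

```text
[0.67901177 0.026958   0.00914829] [ 0.30345602  0.04404425 -0.44953296]
```

View pics/d2.png

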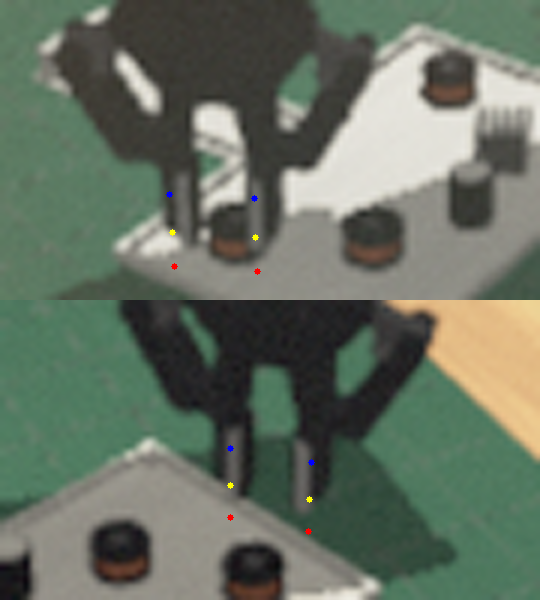

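Scene view: tips at (188,240) and (262,250). Side view: tips at (240,498) and (305,512). That puts them at z ≈ 0.026, about 17 mm above the TCP. The scene camera is shifted about 4 mm sideways, while the wrist and side cameras agree with the arm, so I'll nudge the tray pose. Next I'll descend to the pushing height.

```bash
sed -i 's/^Q=.*/Q=np.array([0.5922,-0.0516,-1.29171])/' plan.py; python3 - <<'E'
from plan import *
yaw=np.radians(-60)+(-1.29171)+np.pi
np.save('cmd.npy',[.6790,.02695,.009,yaw])
plan([(-36,79,-60,12,-.0065,3),(-36,79,-60,1,-.0065,3),(-40,28,-52,0,-.0065,6),(-34,0,0,0,-.0065,7),(-34,0,0,0,-.0065,1)])
E
```

```text
t 4.8 tray TCP [-51.6 105.1] z 0.0091 axis -60.1 F [ 0.3  0.  -0.4] tilt [-0.  0. -1.]
err mm [0.  0.  0.1] yaw -0.001
[[[0, 0, -0.0], [0.0004, 0.0002, 0.0052], 0.022], [[0, 0, -0.0], [0.0004, 0.0001, 0.0052], 0.022], [[0, 0, -0.0], [0.0005, 0.0002, 0.0051], 0.022], [[0, 0, -0.0], [-0.0037, -0.0, -0.0], 0.022], [[0, 0, -0.0], [-0.0037, -0.0, -0.0], 0.022]]
[[[0, 0, -0.0], [-0.0036, -0.0, -0.0], 0.022], [[0, 0, -0.02], [-0.0072, -0.0053, -0.0], 0.022], [[0, 0, -0.02], [-0.0071, -0.0054, -0.0], 0.022], [[0, 0, -0.02], [-0.007, -0.0056, -0.0], 0.022], [[0, 0, -0.03], [-0.0069, -0.0057, -0.0], 0.022]]
[[[0, 0, -0.02], [-0.0068, -0.0059, -0.0], 0.022], [[0, 0, -0.03], [-0.0066, -0.0061, -0.0], 0.022], [[0, 0, -0.13], [-0.0048, -0.004, -0.0], 0.022], [[0, 0, -0.13], [-0.0042, -0.0046, -0.0], 0.022], [[0, 0, -0.13], [-0.0036, -0.0051, -0.0], 0.022]]
[[[0, 0, -0.13], [-0.0029, -0.0055, -0.0], 0.022], [[0, 0, -0.13], [-0.0021, -0.0058, -0.0], 0.022], [[0, 0, -0.13], [-0.0014, -0.0061, -0.0], 0.022], [[0, 0, -0.13], [-0.0005, -0.0061, -0.0], 0.022], [[0, 0, 0.0], [-0.0, -0.0, -0.0], 0.022]]
```

drive_tool([
  [[0,0,0],[0.0004,0.0002,0.0052],0.022],
  [[0,0,0],[0.0004,0.0001,0.0052],0.022],
  [[0,0,0],[0.0005,0.0002,0.0051],0.022],
  [[0,0,0],[-0.0037,0,0],0.022],
  [[0,0,0],[-0.0037,0,0],0.022],
])

```text
time: 5.42
eef_pos: [0.675, 0.0221, -0.0062]
tcp_rot: [0.921, 0.39, -0.0, -0.0]
contact_force: [-0.8, 0.3, 0.2]
opening: 0.258
finger_force: 0.0
```

drive_tool([
  [[0,0,0],[-0.0036,0,0],0.022],
  [[0,0,-0.02],[-0.0072,-0.0053,0],0.022],
  [[0,0,-0.02],[-0.0071,-0.0054,0],0.022],
  [[0,0,-0.02],[-0.007,-0.0056,0],0.022],
  [[0,0,-0.03],[-0.0069,-0.0057,0],0.022],
])

```text
time: 6.05
eef_pos: [0.6369, 0.0136, -0.0059]
tcp_rot: [0.902, 0.432, 0.0, 0.0]
contact_force: [0.9, 1.0, 1.2]
opening: 0.256
finger_force: 0.5
```

```bash
cat > see.py <<'E'
from plan import *
def see(zz=.011):
    for n,k in (('side',60),('wrist',60)):
        c=cam(n);im=c['image'].astype(int)
        # copper winding: reddish
        m=((im[:,:,0]-im[:,:,2]>22)&(im[:,:,0]<150)).astype(np.uint8)
        m=cv2.morphologyEx(m,cv2.MORPH_CLOSE,np.ones((3,3)))
        nn,l,st,ce=cv2.connectedComponentsWithStats(m)
        for i in range(1,nn):
            t=w2t(ray(c,*ce[i],zz))
            if st[i,4]>12 and -145<t[0]<130 and abs(t[1])<115: print(n,'copper',t.round(1),st[i,4])
if __name__=='__main__': see()
E
python3 see.py; python3 - <<'E'
from plan import *
s=ctrl.get_state();p=s['eef_pos'];print(s['time'],w2t(p),p[2],s['contact_force'])
c=cam('side');a=cam('scene')
o=lambda i,r,cc:cv2.resize(np.ascontiguousarray(i[r:r+75,cc:cc+130,::-1]),(520,300),interpolation=2)
cv2.imwrite('pics/d3.png',np.vstack([o(a['image'],170,245),o(c['image'],190,255)]))
E
```

```text
side copper [-77.3  39.4] 20
side copper [-30.3  39.5] 24
side copper [-29.7 -85.1] 20
wrist copper [-87.4  58.1] 64
wrist copper [-46.2  54.9] 115
6.15 [-50.4976934   60.36227238] -0.006209899398415139 [-0.0409401  -0.50263669 -0.49248208]
```

View pics/d3.png

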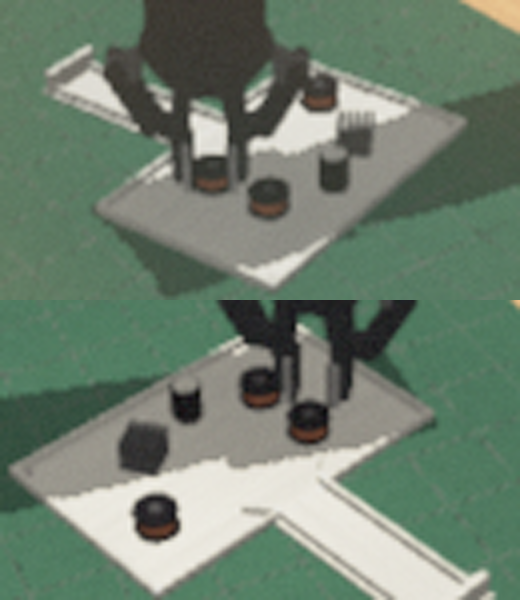

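The choke moves with the cradle: it measures (-40,46) in the tray and was expected at (-39,44), upright in both views. I'll continue.

drive_tool([
  [[0,0,-0.02],[-0.0068,-0.0059,0],0.022],
  [[0,0,-0.03],[-0.0066,-0.0061,0],0.022],
  [[0,0,-0.13],[-0.0048,-0.004,0],0.022],
  [[0,0,-0.13],[-0.0042,-0.0046,0],0.022],
  [[0,0,-0.13],[-0.0036,-0.0051,0],0.022],
])

```text
time: 6.88
eef_pos: [0.6007, 0.006, -0.0063]
tcp_rot: [0.785, 0.62, -0.0, -0.0]
contact_force: [-0.9, -0.5, 0.3]
opening: 0.258
finger_force: 0.2
```

drive_tool([
  [[0,0,-0.13],[-0.0029,-0.0055,0],0.022],
  [[0,0,-0.13],[-0.0021,-0.0058,0],0.022],
  [[0,0,-0.13],[-0.0014,-0.0061,0],0.022],
  [[0,0,-0.13],[-0.0005,-0.0061,0],0.022],
  [[0,0,0],[0,0,0],0.022],
])

```text
time: 7.5
eef_pos: [0.5765, 0.0001, -0.0064]
tcp_rot: [0.602, 0.799, -0.0, -0.0]
contact_force: [-0.5, -0.6, -0.4]
opening: 0.255
finger_force: 0.0
```

```bash
sed -i "s/print(n,'copper',t.round(1)/print(n,(t+([-10.3,7] if n=='side' else 0)).round(1)/" see.py; python3 see.py; python3 - <<'E'
from plan import *
plan([(0,0,0,0,-.0065,5),(40,0,0,0,-.0065,5)])
E
```

```text
side [-35.   -0.6] 24
side [-40.3 -78.2] 19
wrist [-47.4 -71.3] 199
wrist [-45.4   0.2] 98
t 7.6 tray TCP [-53.8  -0.2] z -0.0062 axis 0.0 F [-0.3  0.9 -0.4] tilt [-0.  0. -1.]
err mm [-0.2  0.1  0.3] yaw -0.003
[[[0, 0, 0.0], [-0.0068, -0.0, -0.0], 0.022], [[0, 0, 0.0], [-0.0068, -0.0, -0.0], 0.022], [[0, 0, 0.0], [-0.0068, -0.0, -0.0], 0.022], [[0, 0, 0.0], [-0.0068, -0.0001, -0.0], 0.022], [[0, 0, 0.0], [-0.0068, -0.0, -0.0], 0.022]]
[[[0, 0, 0.0], [-0.008, -0.0, -0.0], 0.022], [[0, 0, 0.0], [-0.008, -0.0, -0.0], 0.022], [[0, 0, 0.0], [-0.008, -0.0, -0.0], 0.022], [[0, 0, 0.0], [-0.008, -0.0001, -0.0], 0.022], [[0, 0, 0.0], [-0.008, -0.0, -0.0], 0.022]]
```

Choke is at (-35,-0.6), right in front of the gate.

drive_tool([
  [[0,0,0],[-0.0068,0,0],0.022],
  [[0,0,0],[-0.0068,0,0],0.022],
  [[0,0,0],[-0.0068,0,0],0.022],
  [[0,0,0],[-0.0068,-0.0001,0],0.022],
  [[0,0,0],[-0.0068,0,0],0.022],
])

```text
time: 8.22
eef_pos: [0.5869, -0.0331, -0.0062]
tcp_rot: [0.601, 0.799, -0.0, -0.0]
contact_force: [0.8, 0.0, 1.5]
opening: 0.258
finger_force: 0.1
```

drive_tool([
  [[0,0,0],[-0.008,0,0],0.022],
  [[0,0,0],[-0.008,0,0],0.022],
  [[0,0,0],[-0.008,0,0],0.022],
  [[0,0,0],[-0.008,-0.0001,0],0.022],
  [[0,0,0],[-0.008,0,0],0.022],
])

```text
time: 8.85
eef_pos: [0.5979, -0.0716, -0.0062]
tcp_rot: [0.601, 0.799, -0.0, -0.0]
contact_force: [-0.1, -0.2, -0.0]
opening: 0.254
finger_force: 0.1
```

```bash
python3 see.py; python3 - <<'E'
from plan import *
plan([(102,0,0,0,-.0065,8),(102,0,0,0,-.0065,2)])
E
```

```text
side [-40.4 -78.2] 20
side [37.3 -0.4] 26
wrist [-79.1  37.9] 24
wrist [-40.6 -67.5] 110
wrist [30.   1.1] 103
t 8.95 tray TCP [21.2  0.2] z -0.006 axis 0.1 F [-0.8  1.2 -0.2] tilt [ 0.001 -0.    -1.   ]
err mm [ 0.4 -0.8  0.5] yaw -0.002
[[[0, 0, 0.0], [-0.0078, -0.0, -0.0], 0.022], [[0, 0, 0.0], [-0.0077, -0.0, -0.0], 0.022], [[0, 0, 0.0], [-0.0078, -0.0, -0.0], 0.022], [[0, 0, 0.0], [-0.0077, -0.0, -0.0], 0.022], [[0, 0, 0.0], [-0.0078, -0.0001, -0.0], 0.022]]
[[[0, 0, 0.0], [-0.0077, -0.0, -0.0], 0.022], [[0, 0, 0.0], [-0.0078, -0.0001, -0.0], 0.022], [[0, 0, 0.0], [-0.0077, -0.0, -0.0], 0.022], [[0, 0, 0.0], [-0.0, -0.0, -0.0], 0.022], [[0, 0, 0.0], [-0.0, -0.0, -0.0], 0.022]]
```

drive_tool([
  [[0,0,0],[-0.0078,0,0],0.022],
  [[0,0,0],[-0.0077,0,0],0.022],
  [[0,0,0],[-0.0078,0,0],0.022],
  [[0,0,0],[-0.0077,0,0],0.022],
  [[0,0,0],[-0.0078,-0.0001,0],0.022],
])

```text
time: 9.57
eef_pos: [0.6086, -0.1089, -0.0062]
tcp_rot: [0.601, 0.799, -0.0, -0.0]
contact_force: [0.5, 1.1, -0.7]
opening: 0.257
finger_force: 0.2
```

drive_tool([
  [[0,0,0],[-0.0077,0,0],0.022],
  [[0,0,0],[-0.0078,-0.0001,0],0.022],
  [[0,0,0],[-0.0077,0,0],0.022],
  [[0,0,0],[0,0,0],0.022],
  [[0,0,0],[0,0,0],0.022],
])

```text
time: 10.2
eef_pos: [0.6147, -0.1306, -0.0062]
tcp_rot: [0.601, 0.799, -0.0, -0.0]
contact_force: [0.3, 0.4, -0.4]
opening: 0.256
finger_force: 0.0
```

```bash
python3 see.py; python3 - <<'E'
from plan import *
plan([(102,0,0,20,-.0065,2),(90,0,0,20,.045,2),(-87,47,-28,14,.045,7),(-87,47,-28,14,.045,1),(-87,47,-28,14,-.0065,3)])
E
```

```text
side [-87.3  45.8] 22
side [-40.8 -78.4] 22
side [100.3  -2.3] 23
wrist [-32.2 -70.8] 195
wrist [91.9  0.8] 106
t 10.3 tray TCP [82.  -0.1] z -0.0062 axis 0.1 F [-0.6  0.9 -0.4] tilt [-0.  0. -1.]
err mm [-0.2  0.3  0.3] yaw -0.001
[[[0, 0, 0.0], [0.01, 0.0, -0.0], 0.022], [[0, 0, 0.0], [0.01, 0.0001, -0.0], 0.022], [[0, 0, 0.0], [0.006, -0.0, -0.0258], 0.022], [[0, 0, 0.0], [0.006, -0.0, -0.0257], 0.022], [[0, 0, 0.07], [0.0238, 0.009, 0.0], 0.022]]
[[[0, 0, 0.07], [0.0244, 0.0074, 0.0], 0.022], [[0, 0, 0.07], [0.0249, 0.0056, 0.0], 0.022], [[0, 0, 0.07], [0.0252, 0.0039, 0.0], 0.022], [[0, 0, 0.07], [0.0254, 0.0021, 0.0], 0.022], [[0, 0, 0.07], [0.0255, 0.0003, 0.0], 0.022]]
[[[0, 0, 0.07], [0.0255, -0.0015, 0.0], 0.022], [[0, 0, 0.0], [-0.0, 0.0, 0.0], 0.022], [[0, 0, 0.0], [-0.0, 0.0, 0.0172], 0.022], [[0, 0, 0.0], [-0.0, 0.0, 0.0172], 0.022], [[0, 0, 0.0], [-0.0, 0.0, 0.0171], 0.022]]
```

drive_tool([
  [[0,0,0],[0.01,0,0],0.022],
  [[0,0,0],[0.01,0.0001,0],0.022],
  [[0,0,0],[0.006,0,-0.0258],0.022],
  [[0,0,0],[0.006,0,-0.0257],0.022],
  [[0,0,0.07],[0.0238,0.009,0],0.022],
])

```text
time: 10.92
eef_pos: [0.6099, -0.0748, 0.0484]
tcp_rot: [0.63, 0.777, 0.001, 0.003]
contact_force: [0.5, -0.0, 0.0]
opening: 0.257
finger_force: 0.0
```

drive_tool([
  [[0,0,0.07],[0.0244,0.0074,0],0.022],
  [[0,0,0.07],[0.0249,0.0056,0],0.022],
  [[0,0,0.07],[0.0252,0.0039,0],0.022],
  [[0,0,0.07],[0.0254,0.0021,0],0.022],
  [[0,0,0.07],[0.0255,0.0003,0],0.022],
])

```text
time: 11.55
eef_pos: [0.6179, 0.0542, 0.0453]
tcp_rot: [0.755, 0.656, -0.0, -0.0]
contact_force: [-0.7, -0.4, -0.7]
opening: 0.262
finger_force: 0.0
```

drive_tool([
  [[0,0,0.07],[0.0255,-0.0015,0],0.022],
  [[0,0,0],[0,0,0],0.022],
  [[0,0,0],[0,0,0.0172],0.022],
  [[0,0,0],[0,0,0.0172],0.022],
  [[0,0,0],[0,0,0.0171],0.022],
])

```text
time: 12.18
eef_pos: [0.6196, 0.0773, -0.0084]
tcp_rot: [0.777, 0.629, -0.001, -0.001]
contact_force: [0.3, 0.2, -0.5]
opening: 0.259
finger_force: 0.0
```

```bash
python3 see.py; python3 - <<'E'
from plan import *
plan([(-87,47,-28,1,-.0065,3),(-45,8,-28,0,-.0065,7),(-30,0,0,0,-.0065,4),(-30,0,0,0,-.0065,1)])
E
```

```text
side [-87.3  46.8] 21
side [-40.  -78.1] 20
side [100.3  -2.3] 23
wrist [-96.2  51.5] 188
t 12.275 tray TCP [-117.1   60.1] z -0.01 axis -28.0 F [-0.1 -0.3 -0.4] tilt [-0.007  0.    -1.   ]
err mm [-2.7 -0.4 -3.5] yaw -0.002
[[[0, 0, 0.0], [-0.0043, -0.0, -0.0], 0.022], [[0, 0, 0.0], [-0.0044, -0.0, -0.0], 0.022], [[0, 0, 0.0], [-0.0043, -0.0, -0.0], 0.022], [[0, 0, 0.0], [-0.0081, -0.0021, -0.0], 0.022], [[0, 0, 0.0], [-0.0081, -0.0021, -0.0], 0.022]]
[[[0, 0, 0.0], [-0.008, -0.0021, -0.0], 0.022], [[0, 0, 0.0], [-0.0081, -0.0021, -0.0], 0.022], [[0, 0, 0.0], [-0.008, -0.0021, -0.0], 0.022], [[0, 0, 0.0], [-0.0081, -0.0022, -0.0], 0.022], [[0, 0, 0.0], [-0.008, -0.0021, -0.0], 0.022]]
[[[0, 0, -0.12], [-0.0048, -0.0023, -0.0], 0.022], [[0, 0, -0.12], [-0.0045, -0.0029, -0.0], 0.022], [[0, 0, -0.12], [-0.0041, -0.0034, -0.0], 0.022], [[0, 0, -0.13], [-0.0038, -0.0039, -0.0], 0.022], [[0, 0, 0.0], [0.0, 0.0, -0.0], 0.022]]
```

drive_tool([
  [[0,0,0],[-0.0043,0,0],0.022],
  [[0,0,0],[-0.0044,0,0],0.022],
  [[0,0,0],[-0.0043,0,0],0.022],
  [[0,0,0],[-0.0081,-0.0021,0],0.022],
  [[0,0,0],[-0.0081,-0.0021,0],0.022],
])

```text
time: 12.9
eef_pos: [0.6104, 0.0499, -0.0057]
tcp_rot: [0.777, 0.629, 0.0, 0.0]
contact_force: [0.2, 0.5, 0.8]
opening: 0.256
finger_force: 0.5
```

drive_tool([
  [[0,0,0],[-0.008,-0.0021,0],0.022],
  [[0,0,0],[-0.0081,-0.0021,0],0.022],
  [[0,0,0],[-0.008,-0.0021,0],0.022],
  [[0,0,0],[-0.0081,-0.0022,0],0.022],
  [[0,0,0],[-0.008,-0.0021,0],0.022],
])

```text
time: 13.52
eef_pos: [0.5915, 0.0127, -0.006]
tcp_rot: [0.777, 0.629, 0.0, 0.0]
contact_force: [-0.1, 1.2, 1.4]
opening: 0.256
finger_force: 1.0
```

drive_tool([
  [[0,0,-0.12],[-0.0048,-0.0023,0],0.022],
  [[0,0,-0.12],[-0.0045,-0.0029,0],0.022],
  [[0,0,-0.12],[-0.0041,-0.0034,0],0.022],
  [[0,0,-0.13],[-0.0038,-0.0039,0],0.022],
  [[0,0,0],[0,0,0],0.022],
])

```text
time: 14.15
eef_pos: [0.5781, -0.0042, -0.0062]
tcp_rot: [0.602, 0.799, -0.0, -0.0]
contact_force: [-0.6, 0.5, 1.6]
opening: 0.254
finger_force: 1.0
```

```bash
python3 see.py; python3 - <<'E'
from plan import *
plan([(0,0,0,0,-.0065,4),(72,0,0,0,-.0065,9),(72,0,0,0,-.0065,2)])
E
```

```text
side [-32.5   0.1] 22
side [-40.  -78.1] 20
side [100.3  -2.3] 23
wrist [-47.2 -71. ] 186
wrist [-42.8   0.8] 93
t 14.25 tray TCP [-49.6  -0.3] z -0.0063 axis -0.0 F [0.2 0.1 0.3] tilt [-0.001 -0.    -1.   ]
err mm [-0.3 -0.1  0.2] yaw -0.003
[[[0, 0, 0.0], [-0.0075, -0.0, -0.0], 0.022], [[0, 0, 0.0], [-0.0075, -0.0, -0.0], 0.022], [[0, 0, 0.0], [-0.0075, -0.0, -0.0], 0.022], [[0, 0, 0.0], [-0.0075, -0.0001, -0.0], 0.022], [[0, 0, 0.0], [-0.008, -0.0, -0.0], 0.022]]
[[[0, 0, 0.0], [-0.008, -0.0, -0.0], 0.022], [[0, 0, 0.0], [-0.008, -0.0, -0.0], 0.022], [[0, 0, 0.0], [-0.008, -0.0, -0.0], 0.022], [[0, 0, 0.0], [-0.008, -0.0, -0.0], 0.022], [[0, 0, 0.0], [-0.008, -0.0, -0.0], 0.022]]
[[[0, 0, 0.0], [-0.008, -0.0001, -0.0], 0.022], [[0, 0, 0.0], [-0.008, -0.0, -0.0], 0.022], [[0, 0, 0.0], [-0.008, -0.0001, -0.0], 0.022], [[0, 0, 0.0], [0.0, 0.0, -0.0], 0.022], [[0, 0, 0.0], [0.0, 0.0, -0.0], 0.022]]
```

drive_tool([
  [[0,0,0],[-0.0075,0,0],0.022],
  [[0,0,0],[-0.0075,0,0],0.022],
  [[0,0,0],[-0.0075,0,0],0.022],
  [[0,0,0],[-0.0075,-0.0001,0],0.022],
  [[0,0,0],[-0.008,0,0],0.022],
])

```text
time: 14.88
eef_pos: [0.589, -0.0409, -0.0063]
tcp_rot: [0.601, 0.799, -0.0, -0.0]
contact_force: [0.2, 0.2, -0.3]
opening: 0.263
finger_force: 1.0
```

drive_tool([
  [[0,0,0],[-0.008,0,0],0.022],
  [[0,0,0],[-0.008,0,0],0.022],
  [[0,0,0],[-0.008,0,0],0.022],
  [[0,0,0],[-0.008,0,0],0.022],
  [[0,0,0],[-0.008,0,0],0.022],
])

```text
time: 15.5
eef_pos: [0.6002, -0.0793, -0.0062]
tcp_rot: [0.601, 0.799, -0.0, -0.0]
contact_force: [0.2, 0.6, 0.9]
opening: 0.252
finger_force: 0.9
```

drive_tool([
  [[0,0,0],[-0.008,-0.0001,0],0.022],
  [[0,0,0],[-0.008,0,0],0.022],
  [[0,0,0],[-0.008,-0.0001,0],0.022],
  [[0,0,0],[0,0,0],0.022],
  [[0,0,0],[0,0,0],0.022],
])

```text
time: 16.12
eef_pos: [0.6065, -0.1019, -0.0062]
tcp_rot: [0.601, 0.799, -0.0, -0.0]
contact_force: [-0.1, 0.8, -0.0]
opening: 0.257
finger_force: 0.0
```

```bash
python3 see.py; python3 - <<'E'
from plan import *
plan([(72,0,0,20,-.0065,2),(65,0,0,20,.045,2),(-40.5,-78.5,60,12,.045,7),(-40.5,-78.5,60,12,.045,2),(-40.5,-78.5,60,12,-.0065,5),(-40.5,-78.5,60,12,-.0065,2)])
E
```

```text
side [-40.4 -78.2] 21
side [70.2 -1.2] 24
side [100.3  -2.3] 23
wrist [-36.9 -68.2] 149
wrist [60.8  0.8] 101
wrist [93.2  0.9] 139
t 16.225 tray TCP [52.1 -0.1] z -0.0062 axis 0.1 F [-0.6  0.6 -0.1] tilt [-0.  0. -1.]
err mm [-0.2  0.3  0.3] yaw -0.001
[[[0, 0, 0.0], [0.01, 0.0, -0.0], 0.022], [[0, 0, 0.0], [0.01, 0.0001, -0.0], 0.022], [[0, 0, 0.0], [0.0035, -0.0, -0.0258], 0.022], [[0, 0, 0.0], [0.0035, -0.0, -0.0257], 0.022], [[0, 0, -0.15], [0.0117, -0.0151, 0.0], 0.022]]
[[[0, 0, -0.15], [0.0138, -0.0132, 0.0], 0.022], [[0, 0, -0.15], [0.0157, -0.011, 0.0], 0.022], [[0, 0, -0.15], [0.0171, -0.0085, 0.0], 0.022], [[0, 0, -0.15], [0.0182, -0.0058, 0.0], 0.022], [[0, 0, -0.15], [0.0189, -0.003, 0.0], 0.022]]
[[[0, 0, -0.14], [0.0191, -0.0003, 0.0], 0.022], [[0, 0, -0.0], [-0.0, 0.0, 0.0], 0.022], [[0, 0, -0.0], [-0.0, 0.0, 0.0], 0.022], [[0, 0, -0.0], [-0.0, 0.0, 0.0103], 0.022], [[0, 0, -0.0], [-0.0, 0.0, 0.0103], 0.022]]
[[[0, 0, -0.0], [-0.0, 0.0, 0.0103], 0.022], [[0, 0, -0.0], [-0.0, 0.0, 0.0103], 0.022], [[0, 0, -0.0], [-0.0, 0.0, 0.0103], 0.022], [[0, 0, -0.0], [-0.0, 0.0, -0.0], 0.022], [[0, 0, -0.0], [-0.0, 0.0, -0.0], 0.022]]
```

drive_tool([
  [[0,0,0],[0.01,0,0],0.022],
  [[0,0,0],[0.01,0.0001,0],0.022],
  [[0,0,0],[0.0035,0,-0.0258],0.022],
  [[0,0,0],[0.0035,0,-0.0257],0.022],
  [[0,0,-0.15],[0.0117,-0.0151,0],0.022],
])

```text
time: 16.85
eef_pos: [0.5839, -0.0687, 0.0485]
tcp_rot: [0.538, 0.843, 0.001, 0.003]
contact_force: [-0.1, 0.1, -0.2]
opening: 0.255
finger_force: 0.0
```

drive_tool([
  [[0,0,-0.15],[0.0138,-0.0132,0],0.022],
  [[0,0,-0.15],[0.0157,-0.011,0],0.022],
  [[0,0,-0.15],[0.0171,-0.0085,0],0.022],
  [[0,0,-0.15],[0.0182,-0.0058,0],0.022],
  [[0,0,-0.15],[0.0189,-0.003,0],0.022],
])

```text
time: 17.48
eef_pos: [0.4916, -0.0324, 0.0453]
tcp_rot: [0.191, 0.982, 0.0, -0.0]
contact_force: [-0.4, -0.2, 0.2]
opening: 0.258
finger_force: 0.0
```

drive_tool([
  [[0,0,-0.14],[0.0191,-0.0003,0],0.022],
  [[0,0,0],[0,0,0],0.022],
  [[0,0,0],[0,0,0],0.022],
  [[0,0,0],[0,0,0.0103],0.022],
  [[0,0,0],[0,0,0.0103],0.022],
])

```text
time: 18.1
eef_pos: [0.4751, -0.0266, 0.0239]
tcp_rot: [0.125, 0.992, -0.0, -0.0]
contact_force: [0.1, -0.3, 0.1]
opening: 0.257
finger_force: 0.0
```

drive_tool([
  [[0,0,0],[0,0,0.0103],0.022],
  [[0,0,0],[0,0,0.0103],0.022],
  [[0,0,0],[0,0,0.0103],0.022],
  [[0,0,0],[0,0,0],0.022],
  [[0,0,0],[0,0,0],0.022],
])

```text
time: 18.73
eef_pos: [0.475, -0.0265, -0.006]
tcp_rot: [0.125, 0.992, -0.0, 0.0]
contact_force: [-0.3, -0.5, -0.7]
opening: 0.257
finger_force: 0.0
```

```bash
python3 see.py; python3 - <<'E'
from plan import *
plan([(-40.5,-78.5,60,1,-.0065,3),(-42,-28,52,0,-.0065,6),(-34,0,0,0,-.0065,7),(-34,0,0,0,-.0065,1)])
E
```

```text
side [-40.  -78.1] 20
side [70.2 -0.9] 23
side [100.3  -2.3] 23
wrist [-45.5 -87.4] 157
t 18.825 tray TCP [ -56.3 -105.5] z -0.0057 axis 59.7 F [-0.4 -0.3 -0.5] tilt [ 0.001 -0.    -1.   ]
err mm [0.5 0.1 0.8] yaw -0.001
[[[0, 0, -0.0], [-0.0037, 0.0, -0.0], 0.022], [[0, 0, -0.0], [-0.0037, 0.0, -0.0], 0.022], [[0, 0, -0.0], [-0.0036, 0.0001, -0.0], 0.022], [[0, 0, 0.02], [-0.0073, 0.0049, -0.0], 0.022], [[0, 0, 0.02], [-0.0073, 0.0051, -0.0], 0.022]]
[[[0, 0, 0.02], [-0.0071, 0.0052, -0.0], 0.022], [[0, 0, 0.03], [-0.0071, 0.0053, -0.0], 0.022], [[0, 0, 0.02], [-0.0069, 0.0056, -0.0], 0.022], [[0, 0, 0.03], [-0.0067, 0.0057, -0.0], 0.022], [[0, 0, 0.13], [-0.0049, 0.0038, -0.0], 0.022]]
[[[0, 0, 0.13], [-0.0044, 0.0044, -0.0], 0.022], [[0, 0, 0.13], [-0.0038, 0.0049, -0.0], 0.022], [[0, 0, 0.13], [-0.0031, 0.0054, -0.0], 0.022], [[0, 0, 0.13], [-0.0024, 0.0057, -0.0], 0.022], [[0, 0, 0.13], [-0.0016, 0.006, -0.0], 0.022]]
[[[0, 0, 0.12], [-0.0008, 0.0062, -0.0], 0.022], [[0, 0, 0.0], [-0.0, -0.0, -0.0], 0.022]]
```

The planned cradle path would pass too close to the heatsink, so I'll push this choke straight along +y first and turn near the gate.

```bash
python3 - <<'E'
from plan import *
# restore the commanded pose (last plan not executed)
a=np.radians(60);t=np.array([-40.5,-78.5])-(11+np.sqrt(75)+12)*np.array([np.cos(a),np.sin(a)])
c,sn=np.cos(Q[2]),np.sin(Q[2]);w=Q[:2]+np.array([[c,-sn],[sn,c]])@t/1000
np.save('cmd.npy',np.r_[w,-.0065,a+Q[2]+np.pi])
plan([(-40.5,-78.5,88,10,-.0062,3),(-40.5,-78.5,88,0,-.0062,2),(-36,-30,85,0,-.0065,6),(-33,-9,70,0,-.0065,3),(-33,-3,35,0,-.0065,4),(-31,0,0,0,-.0065,4),(-31,0,0,0,-.0065,3)])
E
```

```text
t 18.825 tray TCP [ -56.3 -105.5] z -0.0057 axis 59.7 F [-0.4 -0.3 -0.5] tilt [ 0.001 -0.    -1.   ]
err mm [0.5 0.1 0.8] yaw -0.005
[[[0, 0, -0.16], [-0.0018, -0.0046, -0.0001], 0.022], [[0, 0, -0.16], [-0.0011, -0.0049, -0.0001], 0.022], [[0, 0, -0.17], [-0.0002, -0.005, -0.0001], 0.022], [[0, 0, 0.0], [-0.005, -0.0, 0.0], 0.022], [[0, 0, 0.0], [-0.005, -0.0, 0.0], 0.022]]
[[[0, 0, 0.01], [-0.0081, -0.0003, 0.0001], 0.022], [[0, 0, 0.01], [-0.0081, -0.0002, 0.0], 0.022], [[0, 0, 0.01], [-0.0081, -0.0002, 0.0001], 0.022], [[0, 0, 0.01], [-0.0081, -0.0001, 0.0], 0.022], [[0, 0, 0.01], [-0.0082, 0.0, 0.0001], 0.022]]
[[[0, 0, 0.0], [-0.0081, 0.0002, 0.0], 0.022], [[0, 0, 0.09], [-0.0073, 0.0013, 0.0], 0.022], [[0, 0, 0.09], [-0.0072, 0.0019, 0.0], 0.022], [[0, 0, 0.09], [-0.0069, 0.0025, 0.0], 0.022], [[0, 0, 0.15], [-0.0023, 0.0034, 0.0], 0.022]]
[[[0, 0, 0.15], [-0.0018, 0.0036, 0.0], 0.022], [[0, 0, 0.15], [-0.0012, 0.0039, 0.0], 0.022], [[0, 0, 0.16], [-0.0005, 0.004, 0.0], 0.022], [[0, 0, 0.15], [-0.0017, 0.0032, 0.0], 0.022], [[0, 0, 0.15], [-0.0012, 0.0034, 0.0], 0.022]]
[[[0, 0, 0.15], [-0.0008, 0.0035, 0.0], 0.022], [[0, 0, 0.16], [-0.0002, 0.0035, 0.0], 0.022], [[0, 0, -0.0], [0.0, 0.0, 0.0], 0.022], [[0, 0, -0.0], [0.0, 0.0, 0.0], 0.022], [[0, 0, -0.0], [0.0, 0.0, 0.0], 0.022]]
```

drive_tool([
  [[0,0,-0.16],[-0.0018,-0.0046,-0.0001],0.022],
  [[0,0,-0.16],[-0.0011,-0.0049,-0.0001],0.022],
  [[0,0,-0.17],[-0.0002,-0.005,-0.0001],0.022],
  [[0,0,0],[-0.005,0,0],0.022],
  [[0,0,0],[-0.005,0,0],0.022],
])

```text
time: 19.45
eef_pos: [0.4869, -0.0388, -0.0056]
tcp_rot: [-0.119, 0.993, -0.0, 0.0]
contact_force: [0.5, -0.1, -0.2]
opening: 0.26
finger_force: 0.1
```

drive_tool([
  [[0,0,0.01],[-0.0081,-0.0003,0.0001],0.022],
  [[0,0,0.01],[-0.0081,-0.0002,0],0.022],
  [[0,0,0.01],[-0.0081,-0.0002,0.0001],0.022],
  [[0,0,0.01],[-0.0081,-0.0001,0],0.022],
  [[0,0,0.01],[-0.0082,0,0.0001],0.022],
])

```text
time: 20.08
eef_pos: [0.5267, -0.0307, -0.0062]
tcp_rot: [-0.095, 0.996, 0.0, 0.0]
contact_force: [-0.7, -0.3, 0.5]
opening: 0.257
finger_force: 0.6
```

drive_tool([
  [[0,0,0],[-0.0081,0.0002,0],0.022],
  [[0,0,0.09],[-0.0073,0.0013,0],0.022],
  [[0,0,0.09],[-0.0072,0.0019,0],0.022],
  [[0,0,0.09],[-0.0069,0.0025,0],0.022],
  [[0,0,0.15],[-0.0023,0.0034,0],0.022],
])

```text
time: 20.7
eef_pos: [0.5582, -0.018, -0.0061]
tcp_rot: [0.117, 0.993, -0.0, 0.0]
contact_force: [0.1, 0.2, 0.5]
opening: 0.257
finger_force: 0.5
```

```bash
python3 see.py
```

```text
side [-31.7  -6.7] 18
side [69.9 -1.3] 22
side [100.3  -2.3] 23
wrist [-38.5 -15.9] 100
```

drive_tool([
  [[0,0,0.15],[-0.0018,0.0036,0],0.022],
  [[0,0,0.15],[-0.0012,0.0039,0],0.022],
  [[0,0,0.16],[-0.0005,0.004,0],0.022],
  [[0,0,0.15],[-0.0017,0.0032,0],0.022],
  [[0,0,0.15],[-0.0012,0.0034,0],0.022],
])

```text
time: 21.42
eef_pos: [0.5717, -0.0058, -0.0063]
tcp_rot: [0.476, 0.88, 0.0, -0.0]
contact_force: [0.1, 0.2, 0.3]
opening: 0.258
finger_force: 0.2
```

drive_tool([
  [[0,0,0.15],[-0.0008,0.0035,0],0.022],
  [[0,0,0.16],[-0.0002,0.0035,0],0.022],
  [[0,0,0],[0,0,0],0.022],
  [[0,0,0],[0,0,0],0.022],
  [[0,0,0],[0,0,0],0.022],
])

```text
time: 22.05
eef_pos: [0.5782, -0.0034, -0.0062]
tcp_rot: [0.604, 0.797, -0.0, 0.0]
contact_force: [-0.3, 0.2, 0.6]
opening: 0.257
finger_force: 0.0
```

```bash
python3 see.py; python3 - <<'E'
from plan import *
plan([(0,0,0,0,-.0065,4),(40,0,0,0,-.0065,5),(40,0,0,0,-.0065,1)])
E
```

```text
side [-31.8  -0.4] 23
side [70.2 -1.5] 24
side [100.3  -2.3] 23
wrist [-42.    0.9] 90
t 22.15 tray TCP [-50.2  -0.2] z -0.0062 axis -0.4 F [0.8 0.3 0.1] tilt [-0.  0. -1.]
err mm [-0.  -0.4  0.3] yaw -0.004
[[[0, 0, -0.0], [-0.0077, 0.0, 0.0], 0.022], [[0, 0, -0.0], [-0.0078, 0.0, 0.0], 0.022], [[0, 0, -0.0], [-0.0077, 0.0001, 0.0], 0.022], [[0, 0, -0.0], [-0.0078, 0.0, 0.0], 0.022], [[0, 0, -0.0], [-0.008, 0.0, 0.0], 0.022]]
[[[0, 0, -0.0], [-0.008, 0.0, 0.0], 0.022], [[0, 0, -0.0], [-0.008, 0.0, 0.0], 0.022], [[0, 0, -0.0], [-0.008, 0.0001, 0.0], 0.022], [[0, 0, -0.0], [-0.008, 0.0, 0.0], 0.022], [[0, 0, -0.0], [0.0, 0.0, 0.0], 0.022]]
```

drive_tool([
  [[0,0,0],[-0.0077,0,0],0.022],
  [[0,0,0],[-0.0078,0,0],0.022],
  [[0,0,0],[-0.0077,0.0001,0],0.022],
  [[0,0,0],[-0.0078,0,0],0.022],
  [[0,0,0],[-0.008,0,0],0.022],
])

```text
time: 22.78
eef_pos: [0.589, -0.0415, -0.0062]
tcp_rot: [0.605, 0.796, -0.0, -0.0]
contact_force: [0.5, -0.3, 0.3]
opening: 0.257
finger_force: 0.1
```

drive_tool([
  [[0,0,0],[-0.008,0,0],0.022],
  [[0,0,0],[-0.008,0,0],0.022],
  [[0,0,0],[-0.008,0.0001,0],0.022],
  [[0,0,0],[-0.008,0,0],0.022],
  [[0,0,0],[0,0,0],0.022],
])

```text
time: 23.4
eef_pos: [0.5978, -0.0724, -0.0061]
tcp_rot: [0.605, 0.796, 0.0, 0.0]
contact_force: [-0.3, 0.4, 0.0]
opening: 0.254
finger_force: 0.0
```

drive_tool([
  [[0,0,0],[0.01,0,0],0.022],
  [[0,0,0],[0.01,0,0],0.022],
  [[0,0,0],[0.003,0,-0.03],0.022],
  [[0,0,0],[0.003,0,-0.04],0.022],
  [[0,0,0],[0,0,-0.04],0.022],
])

```text
time: 24.02
eef_pos: [0.5897, -0.0452, 0.1045]
tcp_rot: [0.605, 0.797, -0.0, -0.001]
contact_force: [1.1, -0.1, 0.6]
opening: 0.257
finger_force: 0.0
```

drive_tool([
  [[0,0,0],[0.04,0,-0.03],0.022],
  [[0,0,0],[0,0,0],0.022],
  [[0,0,0],[0,0,0],0.022],
])

```text
time: 24.4
eef_pos: [0.5791, -0.0075, 0.1331]
tcp_rot: [0.605, 0.797, -0.0, -0.0]
contact_force: [0.4, -0.0, 0.3]
opening: 0.257
finger_force: 0.0
```

```bash
python3 see.py; python3 - <<'E'
from plan import *
c=cam('side')
cv2.imwrite('pics/fin.png',cv2.resize(np.ascontiguousarray(c['image'][180:285,240:395,::-1]),None,fx=5,fy=5,interpolation=2))
E
```

```text
side [39.7 -1.9] 22
side [69.9 -1.4] 23
side [100.2  -2. ] 22
wrist [30.1  0.8] 25
wrist [61.7 -0. ] 29
wrist [93.1  1.5] 39
```

View pics/fin.png

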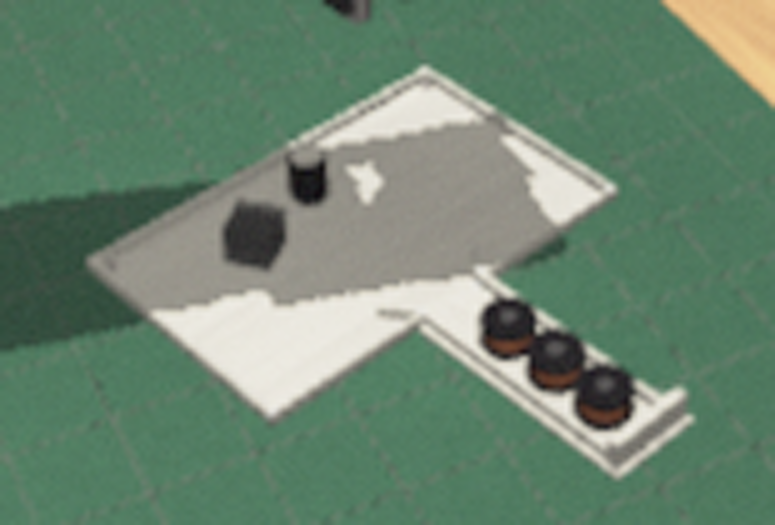

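The last picture shows the three chokes upright in line in the slot at (508,325), (555,360) and (604,397). The capacitor (307,175) and heatsink (254,235) are where they were, and the gripper is clear.

```bash
python3 -c "
from plant import ctrl
print(ctrl.sign_off())"
```

```text
the job is handed in; nothing more can be done
None
```

The job is handed in: all three chokes stand upright in line in the slot, at about 40, 70 and 100 mm past the gate, with the capacitor and heatsink visibly unmoved and about 24 s of the 72 s used; the hand-in gave no verdict.

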